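# Prop the notebook on the reading stand and index its toe stop

## Task

Take the notebook out of the file holder and prop it up on the reading stand: its long edge stands on the base plate just behind the toe bar, and it leans back at rest against the two posts, let go. Then pull up the plunger knob, slide the toe stop one hole towards the posts (so that the toe bar follows up the notebook's foot and the notebook leans more steeply) and let the pin drop fully into that next hole. Finish while still holding the knob with the pin engaged, the notebook still leaning on the posts with its foot against the toe bar; leave the other things on the bench where they are.

Things in the scene. Friction and masses are not known exactly. Their poses are not given: they have to be found in the camera images.
- stand: Fixed reading stand: grey base plate 230 (x) x 170 (y) x 12 mm; origin at the centre of its underside, z up, +x runs from the plunger to the two posts. A rail on it, x = -85 to 0, 36 mm wide, 6 mm high, has index holes at x = -60, -40, -20 mm. The toe stop and plunger belong to it. The notebook's foot goes on the bare plate between toe bar and posts
- post_balls (a point): Point midway between the rubber balls (14 mm diameter) on top of the two posts, at x = 84 mm in the stand's frame, 102 mm above its underside; the balls are at y = +-65 mm from it. The posts are 9 mm rods; a 7 mm crossbar joins them 45 mm above the underside. Axes as the stand's
- toe_slide (a joint): Travel of the toe stop along the stand's +x, towards the posts (m, about 1 N friction): 0 = first hole (start), 0.020 = next, 0.040 = last. Locked while the pin is down, 1 mm play each way. The toe stop is a grey block 28 (x) x 56 (y) mm, top 36 mm above the stand's underside, with two low side arms to the toe bar
- toe_face (a point): Middle of the lower edge of the toe bar's face that looks to the posts; axes as the stand's; at the start at x = 15 mm in the stand's frame, 12 mm above its underside. The bar is 120 mm long (y), 12 mm thick (x) and 23 mm high over the plate. It moves with the toe stop; the plunger's axis lies 75 mm from it towards -x
- plunger (a joint): Lift of the lock plunger (m): 0 = pin fully down in a hole, 0.011 and more = pin clear of the rail, 0.017 = upper stop. A spring presses it down with 3 N at 0 and 5.5 N at the top; the pin (8 mm, round-ended) rides on the rail between the holes and drops into the next 10 mm hole by itself
- knob_mid (a point): Middle of the plunger's black round knob, 24 mm diameter and 26 mm high, axis vertical; 59 mm above the stand's underside with the pin down; it moves with the toe stop and the plunger. Free all round above the 36 mm high toe stop block apart from a 20 mm boss under the knob
- notebook: Black hardback notebook, 208 (x) x 146 (y) mm, 12 mm thick (z from 0 to 12 mm), 0.18 to 0.36 kg; a thin wire spiral, up to 16 mm across, shows along its upper long edge; origin in the middle of its underside cover, 75 mm above its lower long edge; at the start it stands upright on that long edge in the holder, its y axis up and its z axis across the slot
- notebook_foot (a point): Middle of the notebook's lower long edge, at half thickness; axes as the notebook's
- notebook_top (a point): Middle of the notebook's upper long edge, at half thickness, 146 mm from notebook_foot
- holder: File holder, fixed: dark steel plate 150 (x) x 70 (y) x 6 mm with two upright walls 4 mm thick, up to 44 mm above the bench, and a slot 19 mm wide between them along its x; origin at the centre of its underside
- timer: White bench timer 58 x 66 x 18 mm, bystander, loose; origin at the centre of its underside
- beaker: Small glass beaker, 46 mm diameter, 59 mm high, bystander, loose; origin at the centre of its underside
- small_bottle: Bottle with cap, 56 mm diameter, 105 mm high, bystander, loose; origin at the centre of its underside
- tape: Roll of tape lying flat, 104 mm diameter, 25 mm high, bystander, loose; origin at the centre of its underside
- pen: Pen 145 mm long, 11 mm thick, bystander, loose; origin at its middle, underneath

How it is judged:
On the way, in this order (a step that is already met when the one before it is completed fails the run):
1. the notebook leans at rest against the posts, foot on the base plate behind the toe bar, let go, with the toe stop still locked in the first hole (angle between notebook's own y axis and vertical between 0.24 and 0.75 rad and z of notebook_foot in the frame of stand between 0.008 and 0.024 m and x of notebook_foot in the frame of toe_face between 0 and 0.032 m and contact force between notebook and stand above 0.3 N and contact force between the fingers and notebook below 0.05 N and linear speed of notebook below 0.03 m/s and value of joint each of toe_slide, plunger below 0.003 m), for 0.3 s.
2. the plunger is pulled out of its hole (value of joint plunger above 0.009 m), for 0.1 s.
3. the pin has dropped into the next hole (value of joint toe_slide between 0.0165 and 0.0235 m and value of joint plunger below 0.003 m), for 0.2 s.
At the end, for the whole second after the job is handed in: toe stop locked in the next hole (travel 16.5 to 23.5 mm, pin within 3 mm of fully down); fingers on the knob (over 2 N, TCP within 35 mm); notebook untouched, at rest, leaning 0.17 to 0.50 rad, foot on the plate with its middle 0 to 16 mm behind the toe face (all of step 3 and distance between the grasp point and knob_mid below 0.035 m and contact force between the fingers and stand above 2 N and angle between notebook's own y axis and vertical between 0.17 and 0.5 rad and z of notebook_foot in the frame of stand between 0.008 and 0.022 m and x of notebook_foot in the frame of toe_face between 0 and 0.016 m and contact force between notebook and stand above 0.3 N and contact force between each of the arm, the fingers and notebook below 0.05 N and linear speed of notebook below 0.03 m/s); the arm keeps its last pose, push and grip.
It fails at once if a bystander was moved more than 25 mm (distance of any of timer, beaker, small_bottle, tape, pen from where it was at the start of the episode above 0.025 m).
It also fails if it takes over 58 s, if anything falls off the work surface, if the arm or the gripper's body presses on something with over 40 N, if the wrist force passes 120 N, or if a joint passes its speed limit or range.

## Robot

A 6-joint arm with a two-finger parallel gripper is mounted at the origin on a cart in front of the work surface, level with it; the furniture and walls round the work are solid. World frame = base frame: x ahead of the robot, y to its left, z up, the work surface at z = 0. Lengths are in m, angles in rad, forces in N, time in s.
With the tool pointing down it reaches from about 0.375 to 0.9 m from the base axis. Payload 3.1 kg.
Tool frame: the origin (TCP) lies between the finger pads, 19 mm behind the fingertips; this is the grasp point; z points along the fingers, y is the line along which they close (so a half turn about z gives the same grasp; the last joint's range is limited). The gripper opens to 87 mm and grips with 3 to 60 N. Pads are 19 mm wide; open, the fingers measure 117 mm over their backs; the gripper's body (75 mm by 190 mm) begins 51 mm behind the grasp point.
Start: joints at [1.056, 0.527, 1.433, -0, 1.181, -0.178], TCP at [0.206, 0.59, 0.241] pointing down, gripper open.
Joint ranges: [-3.08, 3.08], [-0.75, 2.2], [0.22, 2.44], [-1.43, 4.57], [0, 2.65], [-2.85, 2.85]. Speed limits (rad/s): [2.79, 2.79, 3.14, 3.14, 3.14, 3.14].

## Interface

Orientations are given as a unit quaternion [x, y, z, w].
In Python, from rig import robot gives the robot as it stands.
- The arm moves only by the tool move_arm, never from a script. Its argument "commands" is a list of rows, each an object with "hand": the finger opening in cm, from 0 to 8.7; "travel": the shift along the tool's x, y, z in cm, a list of three; "twist": the turn, a rotation vector about the tool's x, y, z in degrees, a list of three. In form: [{"hand": hand, "travel": [dx, dy, dz], "twist": [wx, wy, wz]}, ...]. A call has 1 to 5 rows; each row shifts and turns the commanded pose from where the row before left it, along the tool's axes as they then stand; what a row does not reach is not made up. A row lasts 1/12 s, in which the tool goes at most 41.7 mm and 7.16 degrees, less where a joint would pass 70% of its speed; a pose out of reach is approached as far as the arm can. A call is refused whole if a number of a shift passes 4.17 or a number of a turn 7.16, either way. A call with a gripper value outside its range is refused whole. The fingers move at their own pace and stop on an object; "force" is the grip in N (left out, the last holds). Time passes only in rows, so rows that do not move let the fingers close. It gives the time, the measured TCP pose, the force, the opening and the grip force at its end, in the units of the state.
- robot.get_obs(): the state, without advancing time (a new reading comes with each control period).
- robot.camera(name): name is "scene" or "top" or "wrist"; returns a dict with "frame" (480x640x3 uint8, red, green, blue), "fov_y" (degrees; the focal length in pixels is half the picture's height over the tangent of half this angle, whatever the lens; pixels are square), "cx", "cy" (the principal point, pixels), "extrinsics" (4x4, takes a point from camera to world coordinates); the wrist camera has in their place "T_tool_cam" (4x4, takes a point from camera to tool coordinates, whose origin is the TCP and whose axes are the flange's). Camera axes: x right, y down, z forward; pixel columns grow to the right and rows downward; lengths in m; the calibration is good to about 2 mm. A picture is of the moment at which its call begins: read the wrist's pose just before it. There is no depth.
- robot.hand_in(): hands the job in; it is judged then, once.
The state is a dict: "time": time; "q": joint angles; "joint_velocities": joint speeds; "joint_torque": joint torques, N m; "position": TCP position; "tool_rot": TCP orientation; "ft_force": force on the tool from outside, world axes, zero at the start; "moment": the same for the moment, N m; "grip_width": finger opening in m; "grip_force": force on a finger pad.
Only numpy, scipy, OpenCV 4.12 (cv2) and the standard library are available. Lean on these libraries where they do the work, as an engineer would, in place of code of your own. Each camera call takes 0.05 s, during which the arm holds its last target. There are 200 camera calls.

## Working session

There is one attempt and no reset: what is moved stays moved. The work goes in short steps, Python scripts to look and compute and a tool call to move; the robot and the scene stay as the last step left them, time stands still between calls to the robot, and variables do not carry over. Pictures are saved under pics/ and viewed, at most 11 in all, crops included, and the job is handed in when it is done.

Besides the shell and the picture viewer there is one more tool, called in YAML: its name, and indented under it one key for each argument. move_arm: Moves the arm, as the interface text tells. Its arguments: {"type":"object","properties":{"commands":{"type":"array"},"force":{"type":"number"}},"required":["commands"]}

```bash
mkdir -p pics; ls
python3 - <<'E'
from rig import robot
import cv2,numpy as np
np.set_printoptions(precision=4,suppress=True)
o=robot.get_obs();print(o)
for n in ["scene","top","wrist"]:
    c=robot.camera(n);cv2.imwrite(f"pics/{n}0.png",c["frame"][:,:,::-1])
    np.savez(f"pics/{n}0.npz",**c)
    print(n,{k:v for k,v in c.items() if k!="frame"})
E
```

```text
pics
{'time': 0.0, 'q': array([ 1.0565,  0.5285,  1.4339, -0.    ,  1.1814, -0.1785]), 'joint_velocities': array([-0.0009,  0.0014, -0.0004,  0.0027,  0.0003,  0.0011]), 'joint_torque': array([ -0.0008, -44.0028, -17.6601,   0.0633,   0.0581,  -0.0001]), 'position': array([0.2056, 0.5895, 0.2403]), 'tool_rot': array([ 0.1671,  0.9859, -0.001 , -0.0004]), 'ft_force': array([ 0.1807, -0.896 , -0.519 ]), 'moment': array([ 0.0105,  0.0118, -0.0245]), 'grip_force': 0.0, 'grip_width': 0.08722261942998415}
scene {'fov_y': 43.312126187279205, 'cx': 327.54463323846903, 'cy': 245.91481476975946, 'extrinsics': array([[ 0.5812, -0.478 ,  0.6586, -0.6761],
       [-0.8137, -0.3479,  0.4657, -0.6805],
       [ 0.0065, -0.8066, -0.5911,  1.1359],
       [ 0.    ,  0.    ,  0.    ,  1.    ]])}
top {'fov_y': 53.157760312486076, 'cx': 316.8359591585673, 'cy': 245.30244740775996, 'extrinsics': array([[ 0.0835, -0.9716,  0.2215,  0.1339],
       [-0.9965, -0.0805,  0.0227,  0.083 ],
       [-0.0042, -0.2226, -0.9749,  1.4978],
       [ 0.    ,  0.    ,  0.    ,  1.    ]])}
wrist {'fov_y': 60.515411434078146, 'cx': 316.69821442326634, 'cy': 236.6156023303676, 'T_tool_cam': array([[ 0.0007, -0.9613, -0.2756,  0.0746],
       [ 1.    ,  0.0007,  0.0001,  0.0014],
       [ 0.0001, -0.2756,  0.9613, -0.1432],
       [ 0.    ,  0.    ,  0.    ,  1.    ]])}
```

View pics/scene0.png

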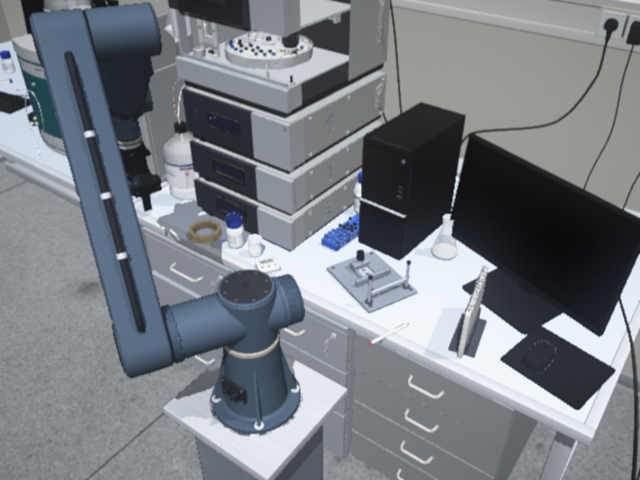

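View pics/top0.png

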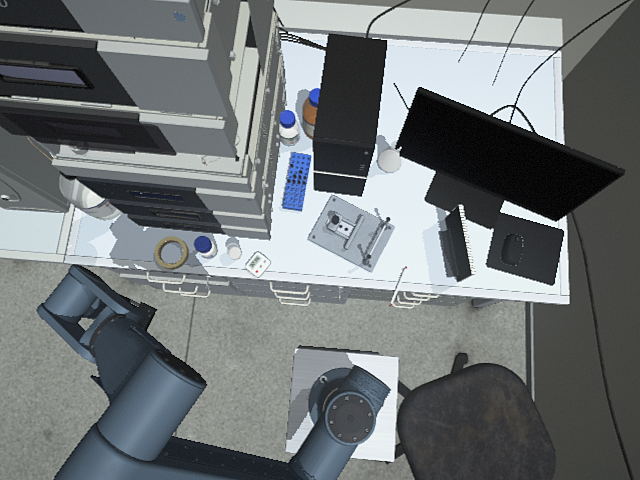

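The scene view shows the stand near (372,280) and the notebook in the holder near (472,315). In the top view they are near (350,232) and (457,243). I'll zoom in on both.

Run:
```python
import cv2
a=cv2.imread("pics/top0.png")[185:295,295:495];cv2.imwrite("pics/topc.png",cv2.resize(a,None,fx=4,fy=4,interpolation=2))
a=cv2.imread("pics/scene0.png")[240:370,310:510];cv2.imwrite("pics/scenec.png",cv2.resize(a,None,fx=4,fy=4,interpolation=2))
```

```text
(no output)
```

View pics/topc.png

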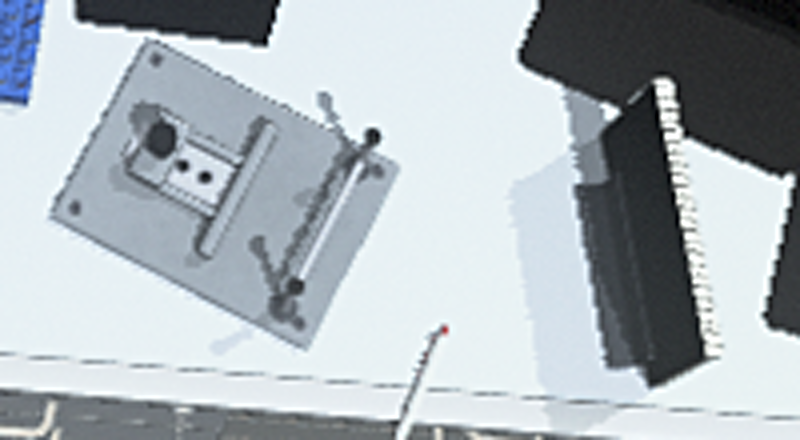

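View pics/scenec.png

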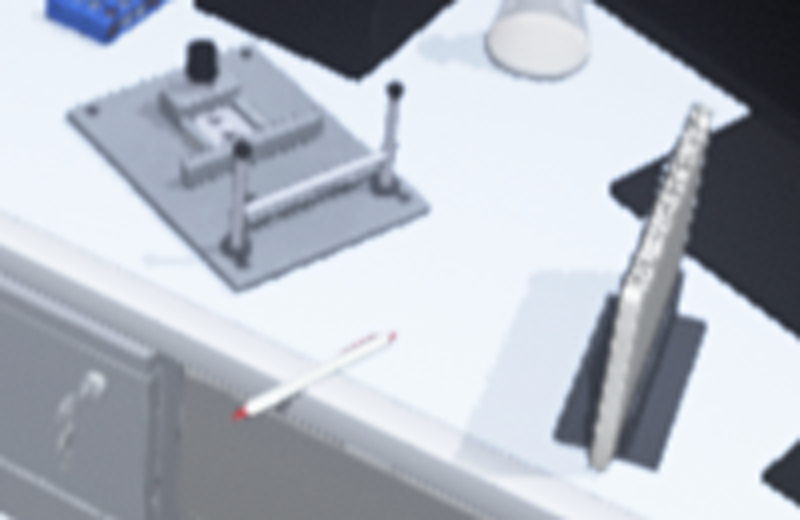

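The crops show the stand corners, the two balls, the knob and the upright notebook with its spiral on top. Now I'll fit the poses.

```bash
cat > h.py <<'E'
import numpy as np
from scipy.optimize import least_squares
from scipy.spatial.transform import Rotation as R
np.set_printoptions(precision=4,suppress=True)
class Cam:
    def __init__(s,c,T=None):
        s.T=np.array(c["extrinsics"] if T is None else T); s.f=240/np.tan(np.radians(float(c["fov_y"])/2)); s.c=np.array([float(c["cx"]),float(c["cy"])])
    def proj(s,P):
        p=(np.atleast_2d(P)-s.T[:3,3])@s.T[:3,:3]; return p[:,:2]/p[:,2:]*s.f+s.c
    def ray(s,uv): 
        d=s.T[:3,:3]@np.r_[(np.array(uv)-s.c)/s.f,1]; return s.T[:3,3],d
    def onz(s,uv,z):
        o,d=s.ray(uv); return o+d*(z-o[2])/d[2]
def tri(pairs):
    A=[];b=[]
    for cam,uv in pairs:
        o,d=cam.ray(uv);d/=np.linalg.norm(d);M=np.eye(3)-np.outer(d,d);A.append(M);b.append(M@o)
    return np.linalg.lstsq(np.vstack(A),np.hstack(b),rcond=None)[0]
def fit(model,obs,x0):
    # obs: (cam, uv, local pt); model x,y,yaw
    def w(p,P): c,s=np.cos(p[2]),np.sin(p[2]);return np.array([p[0]+c*P[0]-s*P[1],p[1]+s*P[0]+c*P[1],P[2]])
    fun=lambda p:np.concatenate([cam.proj(w(p,P))[0]-uv for cam,uv,P in obs])
    r=least_squares(fun,x0,loss="soft_l1");return r.x,r.fun.reshape(-1,2) if 0 else fun(r.x).reshape(-1,2)
E
cat > m.py <<'E'
from h import *
t=Cam(np.load("pics/top0.npz"));s=Cam(np.load("pics/scene0.npz"))
T=lambda u,v:(np.array([u,v])+.5)/4-.5+[295,185]
S=lambda u,v:(np.array([u,v])+.5)/4-.5+[310,240]
a,b=.115,.085;z=.012
obs=[(t,T(148,40),(-a,b,z)),(t,T(52,215),(-a,-b,z)),(t,T(307,348),(a,-b,z)),(t,T(400,163),(a,b,z)),
(t,T(373,136),(.084,.065,.102)),(t,T(295,286),(.084,-.065,.102)),(t,T(162,138),(-.06,0,.066)),
(s,S(68,117),(-a,-b,z)),(s,S(238,290),(a,-b,z)),(s,S(430,210),(a,b,z)),(s,S(250,46),(-a,b,z)),
(s,S(395,90),(.084,.065,.102)),(s,S(241,150),(.084,-.065,.102)),(s,S(202,60),(-.06,0,.059))]
p,r=fit(0,obs,[.55,0,-2.]);print("stand",p);print(r)
z0=.006;zt=z0+.146
obs=[(t,T(650,387),(-.104,.006,z0)),(t,T(605,130),(.104,.006,z0)),(t,T(663,84),(.104,0,zt)),(t,T(708,357),(-.104,0,zt)),
(s,S(600,465),(-.104,0,z0)),(s,S(632,289),(-.104,0,zt)),(s,S(700,108),(.104,0,zt))]
p,r=fit(0,obs,[.5,-.35,.15]);print("nb",p);print(r)
print("spiral far/near",tri([(t,T(663,84)),(s,S(700,108))]),tri([(t,T(708,357)),(s,S(632,289))]))
print("mon",tri([(t,(400,150)),(s,(452,212))]),tri([(t,(560,218)),(s,(605,330))]))
print("tower near R",t.onz((365,195),0),"near L",t.onz((314,190),0),"stack",t.onz((270,238),0), s.onz((298,248),0))
for n,uv in dict(pen=(404,268),timer=(257,263),beaker=(235,253),bottle=(205,247)).items(): print(n,t.onz(uv,0))
E
python3 m.py
```

```text
stand [ 0.5222  0.0107 -1.9751]
[[ 0.2539 -0.4268]
 [-0.4288  0.6766]
 [ 0.4639  0.7937]
 [ 0.9031  0.7468]
 [ 0.1523  0.7159]
 [ 0.3792  0.5009]
 [ 0.2587  0.3374]
 [-0.9725 -2.8135]
 [-0.1625 -1.6275]
 [ 0.806  -2.2517]
 [ 0.0464 -2.2757]
 [ 0.0632 -0.5984]
 [ 0.2619 -0.5516]
 [-0.2059 -0.2902]]
nb [ 0.4962 -0.3145  0.1982]
[[-0.2641  0.1555]
 [-0.5502  0.9277]
 [-0.233  -1.6453]
 [ 1.7613 -0.2582]
 [-0.6293  0.2077]
 [-0.3936  1.6014]
 [ 1.3924 -1.8046]]
spiral far/near [ 0.593  -0.2942  0.1498] [ 0.3946 -0.3321  0.1542]
mon [ 0.7503 -0.1127  0.1674] [ 0.5995 -0.6142  0.0943]
tower near R [ 0.6559 -0.0254  0.    ] near L [0.6594 0.1427 0.    ] stack [0.4857 0.2699 0.    ] [0.5254 0.2834 0.    ]
pen [ 0.4235 -0.1633  0.    ]
timer [0.401  0.3025 0.    ]
beaker [0.4275 0.3762 0.    ]
bottle [0.439  0.4744 0.    ]
```

```bash
cat > plan.py <<'E'
"""plan.py x y z ax ay az tx ty tz [npos]: rows to TCP (x,y,z), tool z along a, tool x near t; from the measured pose (or chained ones given by ';')"""
from h import *
from rig import robot
def frame(a,t):
    z=np.array(a,float);z/=np.linalg.norm(z);x=np.array(t,float);x-=z*(x@z);x/=np.linalg.norm(x)
    return R.from_matrix(np.column_stack([x,np.cross(z,x),z]))
def rows(p0,R0,p1,R1,nmin=1):
    rv=(R0.inv()*R1).as_rotvec(degrees=True);d=np.array(p1)-p0
    n=max(nmin,int(np.ceil(max(np.linalg.norm(d)/.0405,np.linalg.norm(rv)/7.0))))
    out=[]
    for i in range(n):
        Ri=R0*R.from_rotvec(rv*i/n,degrees=True)
        out.append((Ri.inv().apply(d/n)*100,rv/n))
    return out
def show(targets):
    o=robot.get_obs();p,Rr=np.array(o["position"]),R.from_quat(o["tool_rot"])
    print("t %.2f q"%o["time"],o["q"],"F",o["ft_force"],"w %.4f g %.1f"%(o["grip_width"],o["grip_force"]))
    for (p1,R1) in targets:
        R1=Rr if R1 is None else R1
        print("->",p1)
        for a,b in rows(p,Rr,p1,R1): print(np.round(a,2).tolist(),np.round(b,2).tolist())
        p,Rr=np.array(p1),R1
E
python3 - <<'E'
from plan import *
Q=frame((0,0,-1),(-np.cos(.195),-np.sin(.195),0))
show([((.30,.33,.27),None),((.42,0,.28),None),((.42,-.2,.28),Q),((.496,-.3145,.25),Q)])
E
```

```text
t 0.15 q [ 1.0565  0.5283  1.4336 -0.      1.1814 -0.1785] F [ 0.338  -0.2698 -0.2943] w 0.0869 g 0.0
-> (0.3, 0.33, 0.27)
[-2.49, -3.06, -0.42] [0.0, 0.0, 0.0]
[-2.49, -3.06, -0.42] [0.0, 0.0, 0.0]
[-2.49, -3.06, -0.42] [0.0, 0.0, 0.0]
[-2.49, -3.06, -0.42] [0.0, 0.0, 0.0]
[-2.49, -3.06, -0.42] [0.0, 0.0, 0.0]
[-2.49, -3.06, -0.42] [0.0, 0.0, 0.0]
[-2.49, -3.06, -0.42] [0.0, 0.0, 0.0]
-> (0.42, 0, 0.28)
[-2.47, -3.02, -0.11] [0.0, 0.0, 0.0]
[-2.47, -3.02, -0.11] [0.0, 0.0, 0.0]
[-2.47, -3.02, -0.11] [0.0, 0.0, 0.0]
[-2.47, -3.02, -0.11] [0.0, 0.0, 0.0]
[-2.47, -3.02, -0.11] [0.0, 0.0, 0.0]
[-2.47, -3.02, -0.11] [0.0, 0.0, 0.0]
[-2.47, -3.02, -0.11] [0.0, 0.0, 0.0]
[-2.47, -3.02, -0.11] [0.0, 0.0, 0.0]
[-2.47, -3.02, -0.11] [0.0, 0.0, 0.0]
-> (0.42, -0.2, 0.28)
[-1.32, -3.78, 0.01] [-0.02, -0.01, -6.08]
[-0.91, -3.89, 0.0] [-0.02, -0.01, -6.08]
[-0.49, -3.97, 0.0] [-0.02, -0.01, -6.08]
[-0.07, -4.0, 0.0] [-0.02, -0.01, -6.08]
[0.35, -3.98, 0.0] [-0.02, -0.01, -6.08]
-> (0.496, -0.3145, 0.25)
[-1.31, -3.18, 0.75] [0.0, 0.0, 0.0]
[-1.31, -3.18, 0.75] [0.0, 0.0, 0.0]
[-1.31, -3.18, 0.75] [0.0, 0.0, 0.0]
[-1.31, -3.18, 0.75] [0.0, 0.0, 0.0]
```

move_arm:
  commands:
    - {"hand": 8.7,"travel": [-2.5,-3.05,-0.4],"twist": [0,0,0]}
    - {"hand": 8.7,"travel": [-2.5,-3.05,-0.4],"twist": [0,0,0]}
    - {"hand": 8.7,"travel": [-2.5,-3.05,-0.4],"twist": [0,0,0]}
    - {"hand": 8.7,"travel": [-2.5,-3.05,-0.4],"twist": [0,0,0]}
    - {"hand": 8.7,"travel": [-2.5,-3.05,-0.4],"twist": [0,0,0]}
  force: 30

```text
time: 0.57
position: [0.2736, 0.4031, 0.2611]
tool_rot: [0.167, 0.986, -0.0, -0.0]
ft_force: [0.8, -0.3, -0.4]
grip_width: 0.0868
grip_force: 0.0
```

move_arm:
  commands:
    - {"hand": 8.7,"travel": [-2.5,-3.05,-0.4],"twist": [0,0,0]}
    - {"hand": 8.7,"travel": [-2.5,-3.05,-0.4],"twist": [0,0,0]}
    - {"hand": 8.7,"travel": [-2.5,-3.0,-0.1],"twist": [0,0,0]}
    - {"hand": 8.7,"travel": [-2.5,-3.0,-0.1],"twist": [0,0,0]}
    - {"hand": 8.7,"travel": [-2.5,-3.0,-0.1],"twist": [0,0,0]}

```text
time: 0.98
position: [0.342, 0.2194, 0.2724]
tool_rot: [0.167, 0.986, 0.0, 0.0]
ft_force: [0.9, 0.2, 0.5]
grip_width: 0.087
grip_force: 0.0
```

move_arm:
  commands:
    - {"hand": 8.7,"travel": [-2.5,-3.0,-0.1],"twist": [0,0,0]}
    - {"hand": 8.7,"travel": [-2.5,-3.0,-0.1],"twist": [0,0,0]}
    - {"hand": 8.7,"travel": [-2.5,-3.0,-0.1],"twist": [0,0,0]}
    - {"hand": 8.7,"travel": [-2.5,-3.0,-0.1],"twist": [0,0,0]}
    - {"hand": 8.7,"travel": [-2.5,-3.0,-0.1],"twist": [0,0,0]}

```text
time: 1.4
position: [0.4106, 0.0365, 0.2774]
tool_rot: [0.167, 0.986, 0.0, 0.0]
ft_force: [0.4, -0.0, 0.3]
grip_width: 0.0869
grip_force: 0.0
```

move_arm:
  commands:
    - {"hand": 8.7,"travel": [-1.3,-3.8,0],"twist": [0,0,-6.1]}
    - {"hand": 8.7,"travel": [-0.9,-3.9,0],"twist": [0,0,-6.1]}
    - {"hand": 8.7,"travel": [-0.5,-4.0,0],"twist": [0,0,-6.1]}
    - {"hand": 8.7,"travel": [-0.1,-4.0,0],"twist": [0,0,-6.1]}
    - {"hand": 8.7,"travel": [0.3,-4.0,0],"twist": [0,0,-6.1]}

```text
time: 1.82
position: [0.4074, -0.1484, 0.2772]
tool_rot: [-0.08, 0.997, 0.0, -0.0]
ft_force: [1.3, 0.1, 0.0]
grip_width: 0.0874
grip_force: 0.0
```

move_arm:
  commands:
    - {"hand": 8.7,"travel": [-1.3,-3.2,0.5],"twist": [0,0,0]}
    - {"hand": 8.7,"travel": [-1.3,-3.2,0.5],"twist": [0,0,0]}
    - {"hand": 8.7,"travel": [-1.3,-3.2,0.5],"twist": [0,0,0]}
    - {"hand": 8.7,"travel": [-1.3,-3.2,0.5],"twist": [0,0,0]}
    - {"hand": 8.7,"travel": [0,0,0],"twist": [0,0,0]}

```text
time: 2.23
position: [0.4824, -0.2715, 0.2562]
tool_rot: [-0.076, 0.997, -0.002, 0.002]
ft_force: [0.1, -0.3, -0.6]
grip_width: 0.0869
grip_force: 0.0
```

```bash
cat > wr.py <<'E'
import sys,cv2
from plan import *
def wrist(name):
    o=robot.get_obs();c=robot.camera("wrist");cv2.imwrite(f"pics/{name}.png",c["frame"][:,:,::-1])
    T=np.eye(4);T[:3,:3]=R.from_quat(o["tool_rot"]).as_matrix();T[:3,3]=o["position"]
    np.savez(f"pics/{name}.npz",fov_y=c["fov_y"],cx=c["cx"],cy=c["cy"],extrinsics=T@c["T_tool_cam"]);print(o["position"],o["q"])
if __name__=="__main__": wrist(sys.argv[1])
E
python3 wr.py w1
```

```text
[ 0.4824 -0.2715  0.2562] [-0.7139  0.4113  1.5997 -0.0013  1.1249 -2.4367]
```

View pics/w1.png

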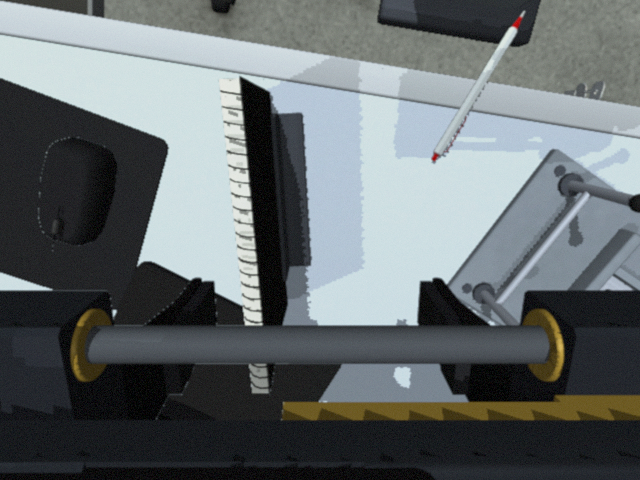

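The wrist view shows the spiral line running from about (230,80) at the near end to (260,391) at the far end.

Run:
```python
from plan import *
c=Cam(np.load("pics/w1.npz"))
a,b=c.onz((230.5,80),.154),c.onz((260,391),.154);print(a,b,(a+b)/2,np.linalg.norm(a-b))
d=b-a;yaw=np.arctan2(d[1],d[0]);print(yaw)
# bottom: near lower corner of cover / holder plate near right corner
print(c.onz((272,100),.152))
m=(a+b)/2
Q=frame((0,0,-1),(-np.cos(yaw),-np.sin(yaw),0))
show([((m[0],m[1],.2),Q),((m[0],m[1],.12),Q)])
```

```text
[ 0.3963 -0.3333  0.154 ] [ 0.5957 -0.2936  0.154 ] [ 0.496  -0.3134  0.154 ] 0.20336981803748963
0.1960932573601513
[ 0.4032 -0.3092  0.152 ]
t 2.28 q [-0.7122  0.4086  1.6047 -0.0002  1.1277 -2.436 ] F [-0.4157  0.6107  0.2959] w 0.0871 g 0.0
-> (np.float64(0.4959936068204964), np.float64(-0.3134473965767429), 0.2)
[-0.42, -2.35, 2.81] [-0.02, 0.01, -1.23]
[-0.37, -2.36, 2.81] [-0.02, 0.01, -1.23]
-> (np.float64(0.4959936068204964), np.float64(-0.3134473965767429), 0.12)
[0.0, 0.0, 4.0] [0.0, 0.0, 0.0]
[0.0, 0.0, 4.0] [0.0, 0.0, 0.0]
```

move_arm:
  commands:
    - {"hand": 8.7,"travel": [-0.4,-2.3,2.8],"twist": [0,0,-1.2]}
    - {"hand": 8.7,"travel": [-0.4,-2.3,2.8],"twist": [0,0,-1.2]}
    - {"hand": 8.7,"travel": [0,0,0],"twist": [0,0,0]}
    - {"hand": 8.7,"travel": [0,0,0],"twist": [0,0,0]}

```text
time: 2.62
position: [0.4934, -0.308, 0.1991]
tool_rot: [-0.098, 0.995, 0.002, -0.002]
ft_force: [-0.0, 0.3, 0.3]
grip_width: 0.0869
grip_force: 0.0
```

Run:
```python
from plan import *
Q=frame((0,0,-1),(-np.cos(.196),-np.sin(.196),0));print(robot.get_obs()["position"])
show([((.496,-.3135,.2),Q),((.496,-.3135,.12),Q)])
```

```text
[ 0.4934 -0.308   0.1991]
t 2.62 q [-0.7503  0.5231  1.5822  0.0003  1.0425 -2.5178] F [-0.0362  0.3145  0.2757] w 0.0869 g 0.0
-> (0.496, -0.3135, 0.2)
[-0.15, -0.59, -0.09] [0.3, -0.19, 0.03]
-> (0.496, -0.3135, 0.12)
[0.0, 0.0, 4.0] [0.0, 0.0, 0.0]
[0.0, 0.0, 4.0] [0.0, 0.0, 0.0]
```

move_arm:
  commands:
    - {"hand": 8.7,"travel": [-0.1,-0.5,2.5],"twist": [0,0,0]}
    - {"hand": 8.7,"travel": [0,0,2.5],"twist": [0,0,0]}
    - {"hand": 8.7,"travel": [0,0,2.8],"twist": [0,0,0]}
    - {"hand": 8.7,"travel": [0,0,0],"twist": [0,0,0]}

```text
time: 2.95
position: [0.494, -0.3103, 0.1204]
tool_rot: [-0.099, 0.995, 0.004, -0.003]
ft_force: [-0.1, 0.8, 0.1]
grip_width: 0.0867
grip_force: 0.0
```

move_arm:
  commands:
    - {"hand": 4.0,"travel": [0,0,0],"twist": [0,0,0]}
    - {"hand": 3.0,"travel": [0,0,0],"twist": [0,0,0]}
    - {"hand": 0.5,"travel": [0,0,0],"twist": [0,0,0]}
    - {"hand": 0.5,"travel": [0,0,0],"twist": [0,0,0]}
    - {"hand": 0.5,"travel": [0,0,0],"twist": [0,0,0]}
  force: 30

```text
time: 3.37
position: [0.4974, -0.3145, 0.1249]
tool_rot: [-0.099, 0.995, -0.001, 0.001]
ft_force: [0.3, 0.3, 0.4]
grip_width: 0.0615
grip_force: 0.0
```

move_arm:
  commands:
    - {"hand": 0.5,"travel": [0,0,0],"twist": [0,0,0]}
    - {"hand": 0.5,"travel": [0,0,0],"twist": [0,0,0]}
    - {"hand": 0.5,"travel": [0,0,0],"twist": [0,0,0]}
    - {"hand": 0.5,"travel": [0,0,0],"twist": [0,0,0]}

```text
time: 3.7
position: [0.4967, -0.314, 0.1233]
tool_rot: [-0.099, 0.995, 0.0, 0.0]
ft_force: [-0.1, 0.7, 0.6]
grip_width: 0.0351
grip_force: 0.0
```

move_arm:
  commands:
    - {"hand": 0.5,"travel": [0,0,0.4],"twist": [0,0,0]}
    - {"hand": 0.5,"travel": [0,0,0],"twist": [0,0,0]}
    - {"hand": 0.5,"travel": [0,0,0],"twist": [0,0,0]}
    - {"hand": 0.5,"travel": [0,0,0],"twist": [0,0,0]}
    - {"hand": 0.5,"travel": [0,0,0],"twist": [0,0,0]}

```text
time: 4.12
position: [0.4965, -0.3138, 0.1188]
tool_rot: [-0.099, 0.995, 0.0, -0.0]
ft_force: [0.1, -0.7, -3.3]
grip_width: 0.0114
grip_force: 30.0
```

Run:
```python
from plan import *
o=robot.get_obs();print(o["position"],o["ft_force"],o["grip_width"],o["grip_force"])
# stand targets
st=np.array([.5222,.0107]);yw=-1.9751;ex=np.array([np.cos(yw),np.sin(yw),0]);ey=np.array([-ex[1],ex[0],0]);ez=np.array([0,0,1.])
W=lambda x,y,z:np.r_[st,0]+x*ex+y*ey+z*ez
print("ex",ex,"foot",W(.024,0,.012),"post",W(.084,0,.102),"knob",W(-.06,0,.059))
```

```text
[ 0.4965 -0.3138  0.1188] [ 0.1474 -0.6779 -3.2881] 0.01143225024662207 29.996783221140504
ex [-0.3934 -0.9194  0.    ] foot [ 0.5128 -0.0114  0.012 ] post [ 0.4892 -0.0665  0.102 ] knob [0.5458 0.0659 0.059 ]
```

move_arm:
  commands:
    - {"hand": 0.5,"travel": [0,0,-1.0],"twist": [0,0,0]}
    - {"hand": 0.5,"travel": [0,0,-3.5],"twist": [0,0,0]}
    - {"hand": 0.5,"travel": [0,0,-4],"twist": [0,0,0]}
    - {"hand": 0.5,"travel": [0,0,-4],"twist": [0,0,0]}
    - {"hand": 0.5,"travel": [0,0,-3.5],"twist": [0,0,0]}

```text
time: 4.53
position: [0.4966, -0.3138, 0.2821]
tool_rot: [-0.099, 0.995, -0.0, 0.0]
ft_force: [-0.6, -0.4, -2.8]
grip_width: 0.0116
grip_force: 30.0
```

move_arm:
  commands:
    - {"hand": 0.5,"travel": [0,0,0],"twist": [0,0,0]}
    - {"hand": 0.5,"travel": [0,0,0],"twist": [0,0,0]}

```text
time: 4.7
position: [0.4975, -0.3146, 0.2823]
tool_rot: [-0.099, 0.995, -0.002, 0.002]
ft_force: [-0.8, 0.8, -4.1]
grip_width: 0.0116
grip_force: 30.0
```

```bash
cat > st.py <<'E'
from plan import *
st=np.array([.5222,.0107]);yw=-1.9751;ex=np.array([np.cos(yw),np.sin(yw),0]);ey=np.array([-ex[1],ex[0],0]);ez=np.array([0,0,1.])
W=lambda x,y,z:np.r_[st,0]+x*ex+y*ey+z*ez
def place(th,xf,up,L=.1128,y=0):
    u=np.sin(th)*ex+np.cos(th)*ez
    return W(xf,y,.012+.006*np.sin(th))+(L+up)*u, frame(-u,-ey)
E
python3 - <<'E'
from st import *
print(robot.get_obs()["position"])
show([place(.42,.025,.12),place(.42,.025,.03)])
E
```

```text
[ 0.4975 -0.3146  0.2823]
t 4.70 q [-0.7536  0.4315  1.4825  0.      1.2216 -2.522 ] F [-0.7894  0.8017 -4.1428] w 0.0116 g 30.0
-> [ 0.475  -0.0996  0.227 ]
[-0.33, 3.59, 0.91] [-3.92, -1.16, 5.67]
[0.04, 3.54, 1.15] [-3.92, -1.16, 5.67]
[0.41, 3.43, 1.39] [-3.92, -1.16, 5.67]
[0.77, 3.27, 1.6] [-3.92, -1.16, 5.67]
[1.12, 3.06, 1.8] [-3.92, -1.16, 5.67]
[1.45, 2.8, 1.98] [-3.92, -1.16, 5.67]
-> [ 0.4895 -0.0658  0.1448]
[0.0, -0.0, 3.0] [0.0, 0.0, 0.0]
[0.0, -0.0, 3.0] [0.0, 0.0, 0.0]
[0.0, -0.0, 3.0] [0.0, 0.0, 0.0]
```

move_arm:
  commands:
    - {"hand": 0.5,"travel": [-0.3,3.6,0.9],"twist": [-3.9,-1.2,5.7]}
    - {"hand": 0.5,"travel": [0,3.5,1.1],"twist": [-3.9,-1.2,5.7]}
    - {"hand": 0.5,"travel": [0.4,3.4,1.4],"twist": [-3.9,-1.2,5.7]}
    - {"hand": 0.5,"travel": [0.8,3.3,1.6],"twist": [-3.9,-1.2,5.7]}
    - {"hand": 0.5,"travel": [1.1,3.1,1.8],"twist": [-3.9,-1.2,5.7]}

```text
time: 5.12
position: [0.477, -0.1323, 0.2327]
tool_rot: [0.153, 0.972, 0.174, 0.033]
ft_force: [0.6, 0.1, -4.2]
grip_width: 0.0112
grip_force: 30.0
```

move_arm:
  commands:
    - {"hand": 0.5,"travel": [1.4,2.8,1.9],"twist": [-3.9,-1.2,5.7]}
    - {"hand": 0.5,"travel": [0,0,0],"twist": [0,0,0]}
    - {"hand": 0.5,"travel": [0,0,0],"twist": [0,0,0]}
    - {"hand": 0.5,"travel": [0,0,0],"twist": [0,0,0]}

```text
time: 5.45
position: [0.4746, -0.099, 0.2251]
tool_rot: [0.198, 0.958, 0.204, 0.041]
ft_force: [-0.0, 0.2, -3.0]
grip_width: 0.0117
grip_force: 30.0
```

Run:
```python
from st import *
import cv2
print(robot.get_obs()["position"])
show([place(.42,.025,.12),place(.42,.025,.03)])
for n in ("scene","top"):
    c=robot.camera(n);np.savez(f"pics/{n}1.npz",**c);cv2.imwrite(f"pics/{n}1.png",c["frame"][:,:,::-1])
from wr import wrist;wrist("w2")
a=cv2.resize(cv2.imread("pics/scene1.png")[200:350,290:490],None,fx=3,fy=3,interpolation=2)
b=cv2.imread("pics/w2.png");b=cv2.resize(b,(200,150));a=a.copy();a[:150,:200]=b
cv2.imwrite("pics/v1.png",a)
```

```text
[ 0.4746 -0.099   0.2251]
t 5.45 q [-0.6841  0.3915  1.8413  0.4598  1.0802 -2.1015] F [-0.0062  0.2381 -2.9883] w 0.0117 g 30.0
-> [ 0.475  -0.0996  0.227 ]
[-0.06, 0.04, -0.19] [0.0, -0.1, -0.23]
-> [ 0.4895 -0.0658  0.1448]
[0.0, -0.0, 3.0] [0.0, 0.0, 0.0]
[0.0, -0.0, 3.0] [0.0, 0.0, 0.0]
[0.0, -0.0, 3.0] [0.0, 0.0, 0.0]
[ 0.4757 -0.1     0.2259] [-0.6847  0.391   1.8389  0.4602  1.0808 -2.1014]
```

View pics/v1.png

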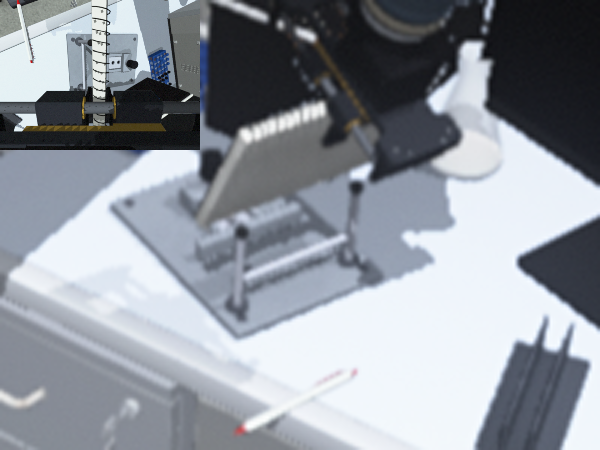

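The notebook is held in the right lean above the stand. In the crop the near post ball is at (240,232) and the notebook's near bottom corner is at (203,222). I'll check this against the prediction while descending.

move_arm:
  commands:
    - {"hand": 0.5,"travel": [0,0,2.2],"twist": [0,0,0]}
    - {"hand": 0.5,"travel": [0,0,2.2],"twist": [0,0,0]}
    - {"hand": 0.5,"travel": [0,0,2.2],"twist": [0,0,0]}
    - {"hand": 0.5,"travel": [0,0,2.2],"twist": [0,0,0]}
    - {"hand": 0.5,"travel": [0,0,0],"twist": [0,0,0]}

```text
time: 6.02
position: [0.4882, -0.0646, 0.1432]
tool_rot: [0.198, 0.958, 0.206, 0.039]
ft_force: [-1.2, 0.4, -2.3]
grip_width: 0.0114
grip_force: 30.0
```

Run:
```python
from st import *
import cv2
s=Cam(np.load("pics/scene1.npz"))
o=[.4757,-.1,.2259];
p,Q=place(.42,.025,.12)
print("pred near foot", s.proj(np.array(o)+Q.apply([.104,0,.1128])), "obs", 203/3+290,222/3+200)
print(robot.get_obs()["position"])
show([place(.42,.025,.03),place(.42,.025,0)])
for n in ("scene","top"):
    c=robot.camera(n);np.savez(f"pics/{n}2.npz",**c);cv2.imwrite(f"pics/{n}2.png",c["frame"][:,:,::-1])
a=cv2.resize(cv2.imread("pics/scene2.png")[220:320,320:430],None,fx=5,fy=5,interpolation=2)
cv2.imwrite("pics/v2.png",a)
```

```text
pred near foot [[356.6236 273.1159]] obs 357.6666666666667 274.0
[ 0.4882 -0.0646  0.1432]
t 6.02 q [-0.6076  0.5375  1.9124  0.5514  0.8681 -2.1684] F [-1.2042  0.3795 -2.2706] w 0.0114 g 30.0
-> [ 0.4895 -0.0658  0.1448]
[-0.17, 0.01, -0.17] [0.1, -0.34, -0.31]
-> [ 0.4943 -0.0546  0.1174]
[-0.0, 0.0, 3.0] [0.0, 0.0, 0.0]
```

View pics/v2.png

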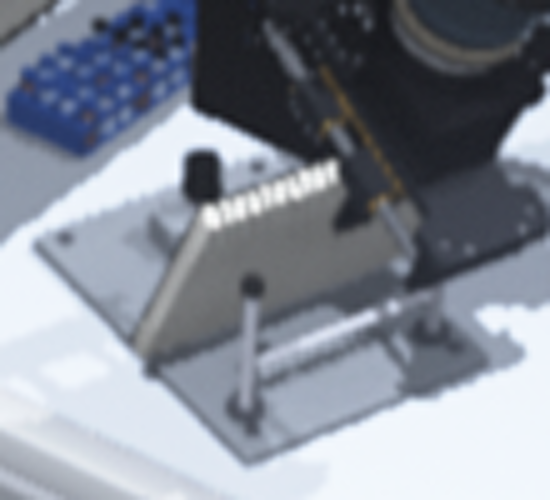

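The notebook's foot is between the toe bar and the posts, with its near bottom corner at (150,360) and the near ball at (252,287). I'll lower it to contact.

move_arm:
  commands:
    - {"hand": 0.5,"travel": [0,0,1.0],"twist": [0,0,0]}
    - {"hand": 0.5,"travel": [0,0,0.8],"twist": [0,0,0]}
    - {"hand": 0.5,"travel": [0,0,0.5],"twist": [0,0,0]}
    - {"hand": 0.5,"travel": [0,0,0],"twist": [0,0,0]}
    - {"hand": 0.5,"travel": [0,0,0],"twist": [0,0,0]}

```text
time: 6.53
position: [0.4928, -0.0571, 0.1247]
tool_rot: [0.198, 0.958, 0.205, 0.041]
ft_force: [-0.2, 1.0, -3.1]
grip_width: 0.0119
grip_force: 30.0
```

move_arm:
  commands:
    - {"hand": 0.5,"travel": [0,0,0.2],"twist": [0,0,0]}
    - {"hand": 0.5,"travel": [0,0,0.1],"twist": [0,0,0]}
    - {"hand": 0.5,"travel": [0,0,0],"twist": [0,0,0]}
    - {"hand": 0.5,"travel": [0,0,0],"twist": [0,0,0]}

```text
time: 6.87
position: [0.4934, -0.0562, 0.1221]
tool_rot: [0.198, 0.958, 0.205, 0.042]
ft_force: [0.5, 0.4, -2.3]
grip_width: 0.0114
grip_force: 30.0
```

move_arm:
  commands:
    - {"hand": 0.5,"travel": [0,0,0.15],"twist": [0,0,0]}
    - {"hand": 0.5,"travel": [0,0,0.1],"twist": [0,0,0]}
    - {"hand": 0.5,"travel": [0,0,0],"twist": [0,0,0]}
    - {"hand": 0.5,"travel": [0,0,0],"twist": [0,0,0]}

```text
time: 7.2
position: [0.4937, -0.0551, 0.1197]
tool_rot: [0.198, 0.958, 0.205, 0.041]
ft_force: [-0.7, 0.0, -3.0]
grip_width: 0.0118
grip_force: 30.0
```

move_arm:
  commands:
    - {"hand": 0.5,"travel": [0,0,0.1],"twist": [0,0,0]}
    - {"hand": 0.5,"travel": [0,0,0.05],"twist": [0,0,0]}
    - {"hand": 0.5,"travel": [0,0,0],"twist": [0,0,0]}
    - {"hand": 0.5,"travel": [0,0,0],"twist": [0,0,0]}

```text
time: 7.53
position: [0.494, -0.0546, 0.1183]
tool_rot: [0.198, 0.958, 0.205, 0.041]
ft_force: [-0.2, 0.0, -2.1]
grip_width: 0.0118
grip_force: 30.0
```

move_arm:
  commands:
    - {"hand": 0.5,"travel": [0,0,0.1],"twist": [0,0,0]}
    - {"hand": 0.5,"travel": [0,0,0.05],"twist": [0,0,0]}
    - {"hand": 0.5,"travel": [0,0,0],"twist": [0,0,0]}
    - {"hand": 0.5,"travel": [0,0,0],"twist": [0,0,0]}

```text
time: 7.87
position: [0.4943, -0.0543, 0.1173]
tool_rot: [0.198, 0.958, 0.205, 0.042]
ft_force: [-1.5, -1.3, 1.6]
grip_width: 0.0119
grip_force: 30.0
```

Run:
```python
from st import *
o=robot.get_obs();print(o["position"],o["ft_force"])
show([place(.42,.025,0)])
```

```text
[ 0.4943 -0.0543  0.1173] [-1.4785 -1.2719  1.6093]
t 7.87 q [-0.5818  0.5884  1.9272  0.5958  0.7987 -2.2026] F [-1.4785 -1.2719  1.6093] w 0.0119 g 30.0
-> [ 0.4943 -0.0546  0.1174]
[-0.01, -0.02, -0.03] [0.04, 0.02, -0.23]
```

move_arm:
  commands:
    - {"hand": 0.5,"travel": [0,-0.2,0],"twist": [-1,0,0]}
    - {"hand": 0.5,"travel": [0,-0.2,0],"twist": [-1,0,0]}
    - {"hand": 0.5,"travel": [0,0,0],"twist": [0,0,0]}
    - {"hand": 0.5,"travel": [0,0,0],"twist": [0,0,0]}

```text
time: 8.2
position: [0.493, -0.0571, 0.1157]
tool_rot: [0.198, 0.954, 0.222, 0.045]
ft_force: [0.1, 0.8, 2.7]
grip_width: 0.0113
grip_force: 30.0
```

move_arm:
  commands:
    - {"hand": 1.6,"travel": [0,0,0],"twist": [0,0,0]}
    - {"hand": 3,"travel": [0,0,0],"twist": [0,0,0]}
    - {"hand": 7,"travel": [0,0,0],"twist": [0,0,0]}
    - {"hand": 7,"travel": [0,0,0],"twist": [0,0,0]}
    - {"hand": 7,"travel": [0,0,0],"twist": [0,0,0]}

```text
time: 8.62
position: [0.4929, -0.0574, 0.1153]
tool_rot: [0.197, 0.954, 0.221, 0.045]
ft_force: [-0.4, 0.0, -0.4]
grip_width: 0.0349
grip_force: 0.0
```

move_arm:
  commands:
    - {"hand": 7,"travel": [0,0,0],"twist": [0,0,0]}
    - {"hand": 7,"travel": [0,0,0],"twist": [0,0,0]}
    - {"hand": 7,"travel": [0,0,0],"twist": [0,0,0]}
    - {"hand": 7,"travel": [0,0,0],"twist": [0,0,0]}
    - {"hand": 7,"travel": [0,0,0],"twist": [0,0,0]}

```text
time: 9.03
position: [0.4928, -0.0574, 0.1153]
tool_rot: [0.198, 0.954, 0.221, 0.045]
ft_force: [0.1, 0.3, 0.1]
grip_width: 0.0662
grip_force: 0.0
```

move_arm:
  commands:
    - {"hand": 7,"travel": [0,0,-1],"twist": [0,0,0]}
    - {"hand": 7,"travel": [0,0,-2],"twist": [0,0,0]}
    - {"hand": 7,"travel": [0,0,-3],"twist": [0,0,0]}
    - {"hand": 7,"travel": [0,0,-3.5],"twist": [0,0,0]}
    - {"hand": 7,"travel": [0,0,-3.5],"twist": [0,0,0]}

```text
time: 9.45
position: [0.4693, -0.1103, 0.2335]
tool_rot: [0.198, 0.954, 0.221, 0.044]
ft_force: [-0.2, -0.5, 0.4]
grip_width: 0.0698
grip_force: 0.0
```

Run:
```python
from st import *
import cv2
k=W(-.06,0,.059);print("knob",k)
Q=frame((0,0,-1),-ey)
p=robot.get_obs()["position"];print(p)
show([(np.array([k[0],k[1],.22]),Q),(k+[0,0,.004],Q)])
for n in ("scene","top"):
    c=robot.camera(n);np.savez(f"pics/{n}3.npz",**c);cv2.imwrite(f"pics/{n}3.png",c["frame"][:,:,::-1])
a=cv2.resize(cv2.imread("pics/scene3.png")[220:320,320:430],None,fx=5,fy=5,interpolation=2)
cv2.imwrite("pics/v3.png",a)
```

```text
knob [0.5458 0.0659 0.059 ]
[ 0.4693 -0.1103  0.2335]
t 9.45 q [-0.7292  0.386   1.8347  0.4795  1.1257 -2.1458] F [-0.1702 -0.5026  0.376 ] w 0.0698 g 0.0
-> [0.5458 0.0659 0.22  ]
[-0.01, 3.33, 1.93] [5.22, -0.03, -0.05]
[-0.01, 3.49, 1.62] [5.22, -0.03, -0.05]
[-0.01, 3.63, 1.3] [5.22, -0.03, -0.05]
[-0.01, 3.73, 0.96] [5.22, -0.03, -0.05]
[-0.02, 3.8, 0.62] [5.22, -0.03, -0.05]
-> [0.5458 0.0659 0.063 ]
[0.0, 0.0, 3.92] [0.0, 0.0, 0.0]
[0.0, 0.0, 3.92] [0.0, 0.0, 0.0]
[0.0, 0.0, 3.92] [0.0, 0.0, 0.0]
[0.0, 0.0, 3.92] [0.0, 0.0, 0.0]
```

View pics/v3.png

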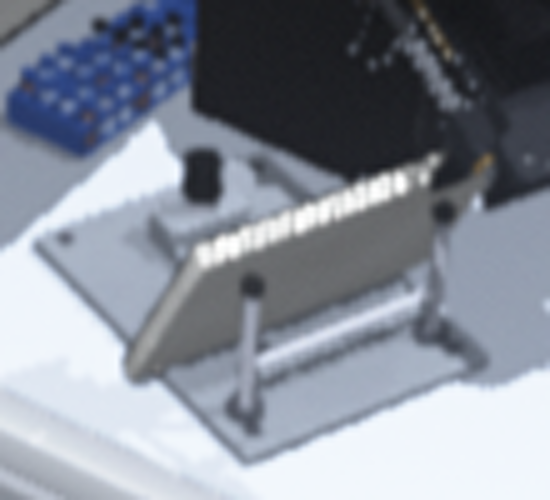

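The notebook leans on both balls, at about (252,287) and (443,210), with nothing holding it. Next is the knob, with the fingers closing along the stand's y and the camera side away from the notebook.

move_arm:
  commands:
    - {"hand": 7,"travel": [0,3.3,1.3],"twist": [5.2,0,0]}
    - {"hand": 7,"travel": [0,3.5,1.0],"twist": [5.2,0,0]}
    - {"hand": 7,"travel": [0,3.6,0.7],"twist": [5.2,0,0]}
    - {"hand": 7,"travel": [0,3.7,0.4],"twist": [5.2,0,0]}
    - {"hand": 7,"travel": [0,3.8,0],"twist": [5.2,0,0]}

```text
time: 9.97
position: [0.5421, 0.0573, 0.2481]
tool_rot: [0.204, 0.979, 0.001, -0.0]
ft_force: [-0.3, -0.4, -0.0]
grip_width: 0.0699
grip_force: 0.0
```

move_arm:
  commands:
    - {"hand": 7,"travel": [0,0,0],"twist": [0,0,7]}
    - {"hand": 7,"travel": [0,0,0],"twist": [0,0,7]}
    - {"hand": 7,"travel": [0,0,0],"twist": [0,0,7]}
    - {"hand": 7,"travel": [0,0,0],"twist": [0,0,7]}
    - {"hand": 7,"travel": [0,0,0],"twist": [0,0,7]}

```text
time: 10.38
position: [0.5414, 0.0571, 0.2469]
tool_rot: [0.49, 0.872, 0.003, -0.002]
ft_force: [-0.6, 0.1, -0.7]
grip_width: 0.0699
grip_force: 0.0
```

move_arm:
  commands:
    - {"hand": 7,"travel": [0,0,0],"twist": [0,0,7]}
    - {"hand": 7,"travel": [0,0,0],"twist": [0,0,7]}
    - {"hand": 7,"travel": [0,0,0],"twist": [0,0,7]}
    - {"hand": 7,"travel": [0,0,0],"twist": [0,0,7]}
    - {"hand": 7,"travel": [0,0,0],"twist": [0,0,7]}

```text
time: 10.8
position: [0.5414, 0.0565, 0.2469]
tool_rot: [0.73, 0.684, 0.002, -0.003]
ft_force: [-0.1, 0.3, -0.4]
grip_width: 0.0695
grip_force: 0.0
```

move_arm:
  commands:
    - {"hand": 7,"travel": [0,0,0],"twist": [0,0,7]}
    - {"hand": 7,"travel": [0,0,0],"twist": [0,0,6]}
    - {"hand": 7,"travel": [0,0,0],"twist": [0,0,6]}
    - {"hand": 7,"travel": [0,0,0],"twist": [0,0,0]}
    - {"hand": 7,"travel": [0,0,0],"twist": [0,0,0]}

```text
time: 11.22
position: [0.5417, 0.0564, 0.2471]
tool_rot: [0.83, 0.558, 0.001, -0.003]
ft_force: [0.1, 0.1, 0.7]
grip_width: 0.0701
grip_force: 0.0
```

Run:
```python
from st import *
k=W(-.06,0,.059);Q=frame((0,0,-1),-ex)
show([(np.array([k[0],k[1],.22]),Q),(k+[0,0,.003],Q)])
from wr import wrist;wrist("w4")
c=Cam(np.load("pics/w4.npz"));print("knob top proj",c.proj(W(-.06,0,.072)),"block corners",c.proj([W(-.074,.028,.036),W(-.074,-.028,.036)]),"plate",c.proj([W(-.115,.085,.012),W(-.115,-.085,.012)]))
```

```text
t 11.22 q [-0.1051  0.4124  1.6282  0.0075  1.1028  0.2792] F [0.1173 0.0628 0.6678] w 0.0701 g 0.0
-> [0.5458 0.0659 0.22  ]
[1.02, 0.03, 2.72] [-0.21, -0.34, 0.95]
-> [0.5458 0.0659 0.062 ]
[0.0, 0.0, 3.95] [0.0, 0.0, 0.0]
[0.0, 0.0, 3.95] [0.0, 0.0, 0.0]
[0.0, 0.0, 3.95] [0.0, 0.0, 0.0]
[0.0, 0.0, 3.95] [0.0, 0.0, 0.0]
[0.5417 0.0564 0.2471] [-0.1051  0.4124  1.6282  0.0075  1.1028  0.2792]
knob top proj [[316.6639 207.9471]] block corners [[349.4695 184.1834]
 [284.6737 183.0413]] plate [[413.0238 135.6227]
 [222.7785 132.2321]]
```

View pics/w4.png

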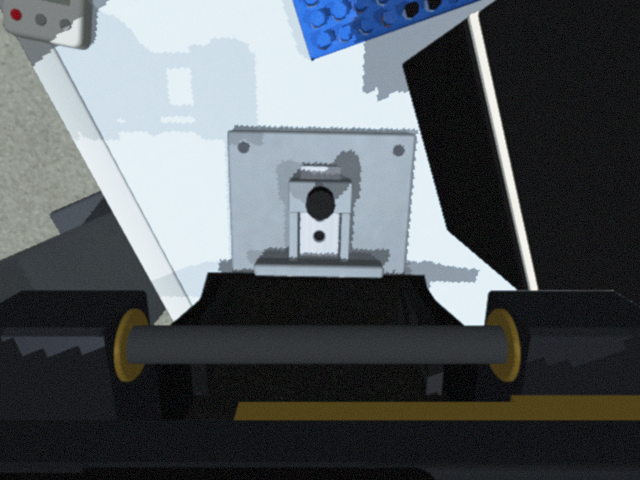

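The wrist view shows the knob at (320,203), about 3–4 mm from where I predicted it (317,208). I'll correct part of that and descend around the knob. The gap to the notebook is clear.

move_arm:
  commands:
    - {"hand": 7,"travel": [1.3,0.2,2.7],"twist": [0,0,1]}
    - {"hand": 7,"travel": [0,0,3.5],"twist": [0,0,0]}
    - {"hand": 7,"travel": [0,0,3.5],"twist": [0,0,0]}
    - {"hand": 7,"travel": [0,0,3.5],"twist": [0,0,0]}
    - {"hand": 7,"travel": [0,0,0],"twist": [0,0,0]}

```text
time: 11.68
position: [0.5441, 0.0688, 0.1093]
tool_rot: [0.835, 0.55, -0.004, -0.007]
ft_force: [-1.8, 0.1, -0.1]
grip_width: 0.0697
grip_force: 0.0
```

Run:
```python
from st import *
k=W(-.06,0,.059);Q=frame((0,0,-1),-ex)
print(robot.get_obs()["position"]);show([(k+Q.apply([.003,.0015,-.003]),Q)])
from wr import wrist;wrist("w5")
import cv2;a=cv2.imread("pics/w5.png");cv2.imwrite("pics/w5c.png",a[100:400,120:520])
c=Cam(np.load("pics/w5.npz"));print("knob top proj",c.proj(W(-.06,0,.072)),c.proj(W(-.06,0,.072)+Q.apply([.003,.0015,0])))
```

```text
[0.5441 0.0688 0.1093]
t 11.68 q [-0.0816  0.6211  1.7284  0.0092  0.8069  0.3181] F [-1.8001  0.0949 -0.0506] w 0.0697 g 0.0
-> [0.5484 0.068  0.062 ]
[0.05, 0.25, 2.36] [-0.46, -0.05, -0.05]
[0.05, 0.23, 2.37] [-0.46, -0.05, -0.05]
[0.5441 0.0688 0.1093] [-0.0816  0.6211  1.7284  0.0092  0.8069  0.3181]
knob top proj [[322.0511 291.9547]] [[325.2415 286.0976]]
```

View pics/w5c.png

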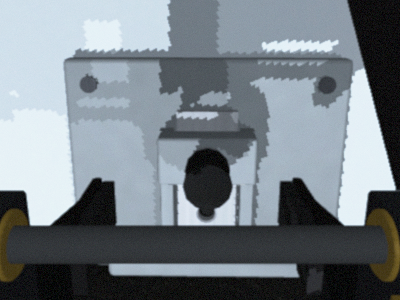

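move_arm:
  commands:
    - {"hand": 7,"travel": [0,0.2,0],"twist": [0,0,0]}
    - {"hand": 7,"travel": [0,0,0],"twist": [0,0,0]}
    - {"hand": 7,"travel": [0,0,0],"twist": [0,0,0]}

```text
time: 11.98
position: [0.5529, 0.0675, 0.1181]
tool_rot: [0.836, 0.549, 0.004, -0.001]
ft_force: [-0.6, -0.1, 0.1]
grip_width: 0.0702
grip_force: 0.0
```

Run:
```python
from st import *
k=W(-.06,0,.059);Q=frame((0,0,-1),-ex)
print(robot.get_obs()["position"]);show([(k+Q.apply([.003,.0027,-.003]),Q)])
```

```text
[0.5529 0.0675 0.1181]
t 11.98 q [-0.0827  0.6097  1.7155  0.0094  0.8114  0.3184] F [-0.5619 -0.0521  0.1368] w 0.0702 g 0.0
-> [0.5495 0.0676 0.062 ]
[-0.09, -0.16, 2.8] [0.07, -0.23, -0.09]
[-0.08, -0.16, 2.8] [0.07, -0.23, -0.09]
```

move_arm:
  commands:
    - {"hand": 7,"travel": [-0.1,-0.3,2.0],"twist": [0,0,0]}
    - {"hand": 7,"travel": [0,0,2.0],"twist": [0,0,0]}
    - {"hand": 7,"travel": [0,0,1.4],"twist": [0,0,0]}
    - {"hand": 7,"travel": [0,0,0],"twist": [0,0,0]}
    - {"hand": 7,"travel": [0,0,0],"twist": [0,0,0]}
  force: 15

```text
time: 12.4
position: [0.5484, 0.0683, 0.0627]
tool_rot: [0.836, 0.549, 0.003, -0.002]
ft_force: [-0.3, 1.3, -1.3]
grip_width: 0.07
grip_force: 0.0
```

move_arm:
  commands:
    - {"hand": 4,"travel": [0,0,0],"twist": [0,0,0]}
    - {"hand": 4,"travel": [0,0,0],"twist": [0,0,0]}
    - {"hand": 4,"travel": [0,0,0],"twist": [0,0,0]}
    - {"hand": 4,"travel": [0,0,0],"twist": [0,0,0]}

```text
time: 12.73
position: [0.5485, 0.0683, 0.0625]
tool_rot: [0.836, 0.549, 0.003, -0.002]
ft_force: [-0.1, 0.0, 0.1]
grip_width: 0.051
grip_force: 0.0
```

Closing gently and watching for side force.

move_arm:
  commands:
    - {"hand": 3,"travel": [0,0,0],"twist": [0,0,0]}
    - {"hand": 2.6,"travel": [0,0,0],"twist": [0,0,0]}
    - {"hand": 2.6,"travel": [0,0,0],"twist": [0,0,0]}
    - {"hand": 2.6,"travel": [0,0,0],"twist": [0,0,0]}
    - {"hand": 2.6,"travel": [0,0,0],"twist": [0,0,0]}

```text
time: 13.15
position: [0.5477, 0.0683, 0.0615]
tool_rot: [0.836, 0.549, 0.002, -0.003]
ft_force: [-0.2, -1.7, 0.8]
grip_width: 0.027
grip_force: 0.0
```

move_arm:
  commands:
    - {"hand": 1.5,"travel": [0,0,0],"twist": [0,0,0]}
    - {"hand": 1.5,"travel": [0,0,0],"twist": [0,0,0]}
    - {"hand": 1.5,"travel": [0,0,0],"twist": [0,0,0]}
    - {"hand": 1.5,"travel": [0,0,0],"twist": [0,0,0]}

```text
time: 13.48
position: [0.5485, 0.0681, 0.0615]
tool_rot: [0.836, 0.549, 0.002, -0.002]
ft_force: [1.8, -1.2, -1.1]
grip_width: 0.0223
grip_force: 15.0
```

move_arm:
  commands:
    - {"hand": 1.5,"travel": [0,0,0],"twist": [0,0,0]}
    - {"hand": 1.5,"travel": [0,0,-0.5],"twist": [0,0,0]}
    - {"hand": 1.5,"travel": [0,0,-0.5],"twist": [0,0,0]}
    - {"hand": 1.5,"travel": [0,0,-0.4],"twist": [0,0,0]}
    - {"hand": 1.5,"travel": [0,0,0],"twist": [0,0,0]}
  force: 30

```text
time: 13.9
position: [0.5485, 0.0681, 0.0764]
tool_rot: [0.836, 0.549, 0.003, -0.002]
ft_force: [3.4, -2.4, -5.5]
grip_width: 0.022
grip_force: 30.0
```

move_arm:
  commands:
    - {"hand": 1.5,"travel": [0,0,0],"twist": [0,0,0]}
    - {"hand": 1.5,"travel": [0,0,0],"twist": [0,0,0]}

```text
time: 14.07
position: [0.5485, 0.0681, 0.0757]
tool_rot: [0.836, 0.549, 0.003, -0.002]
ft_force: [4.3, -1.9, -6.1]
grip_width: 0.0219
grip_force: 30.0
```

move_arm:
  commands:
    - {"hand": 1.5,"travel": [-0.2,0,0],"twist": [0,0,0]}
    - {"hand": 1.5,"travel": [-0.3,0,0],"twist": [0,0,0]}
    - {"hand": 1.5,"travel": [-0.3,0,0],"twist": [0,0,0]}
    - {"hand": 1.5,"travel": [-0.3,0,0],"twist": [0,0,0]}
    - {"hand": 1.5,"travel": [-0.3,0,0],"twist": [0,0,0]}

```text
time: 14.48
position: [0.5432, 0.0559, 0.0755]
tool_rot: [0.836, 0.549, 0.003, -0.003]
ft_force: [6.6, 1.7, -5.8]
grip_width: 0.022
grip_force: 30.0
```

move_arm:
  commands:
    - {"hand": 1.5,"travel": [-0.3,0,0],"twist": [0,0,0]}
    - {"hand": 1.5,"travel": [-0.3,0,0],"twist": [0,0,0]}
    - {"hand": 1.5,"travel": [0,0,0],"twist": [0,0,0]}
    - {"hand": 1.5,"travel": [0,0,0],"twist": [0,0,0]}
    - {"hand": 1.5,"travel": [0,0,0],"twist": [0,0,0]}

```text
time: 14.9
position: [0.5406, 0.0499, 0.0754]
tool_rot: [0.836, 0.549, 0.003, -0.002]
ft_force: [5.3, -1.4, -5.8]
grip_width: 0.0221
grip_force: 30.0
```

Run:
```python
from st import *
o=robot.get_obs();p=o["position"];d=p-np.array([.5485,.0681,.0757]);print(p,d@ex,d@ey,d[2],"F",o["ft_force"]@ex,o["ft_force"]@ey,o["ft_force"][2],o["grip_force"],o["grip_width"])
```

```text
[0.5406 0.0499 0.0754] 0.019847419646450266 -9.439154385108926e-05 -0.00027765437279390903 F -0.7650426394881435 5.469335786028916 -5.803551470013688 29.999918891116977 0.022144931561734322
```

move_arm:
  commands:
    - {"hand": 1.5,"travel": [0,0,0.4],"twist": [0,0,0]}
    - {"hand": 1.5,"travel": [0,0,0.4],"twist": [0,0,0]}
    - {"hand": 1.5,"travel": [0,0,0.3],"twist": [0,0,0]}
    - {"hand": 1.5,"travel": [0,0,0],"twist": [0,0,0]}
    - {"hand": 1.5,"travel": [0,0,0],"twist": [0,0,0]}

```text
time: 15.32
position: [0.5406, 0.0499, 0.0641]
tool_rot: [0.836, 0.549, 0.003, -0.002]
ft_force: [4.4, -0.9, -4.0]
grip_width: 0.0221
grip_force: 30.0
```

move_arm:
  commands:
    - {"hand": 1.5,"travel": [0,0,0.2],"twist": [0,0,0]}
    - {"hand": 1.5,"travel": [0,0,0.1],"twist": [0,0,0]}
    - {"hand": 1.5,"travel": [0,0,0.05],"twist": [0,0,0]}
    - {"hand": 1.5,"travel": [0,0,0],"twist": [0,0,0]}
    - {"hand": 1.5,"travel": [0,0,0],"twist": [0,0,0]}

```text
time: 15.73
position: [0.5406, 0.0499, 0.0615]
tool_rot: [0.836, 0.549, 0.003, -0.002]
ft_force: [5.0, -1.0, 1.9]
grip_width: 0.0221
grip_force: 30.0
```

Run:
```python
from st import *
import cv2
o=robot.get_obs();p=o["position"];d=p-np.array([.5485,.0681,.0615]);print(p,d@ex,d@ey,d[2],"F",o["ft_force"]@ex,o["ft_force"]@ey,o["ft_force"][2],o["grip_force"],o["grip_width"])
c=robot.camera("scene");cv2.imwrite("pics/scene6.png",c["frame"][:,:,::-1])
a=cv2.resize(c["frame"][220:320,320:430,::-1],None,fx=5,fy=5,interpolation=2);cv2.imwrite("pics/v6.png",a)
```

```text
[0.5406 0.0499 0.0615] 0.019812511527528942 -0.00011914805522424566 -4.977776712844495e-05 F -1.066697475016043 4.951548762653646 1.8712408791013275 29.993847766891122 0.022125776120366862
```

View pics/v6.png

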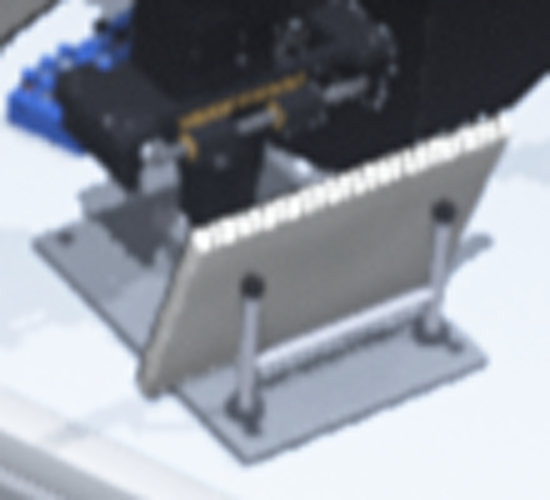

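The pin is fully down: the TCP is back at its original gripping height, and the vertical force has flipped from pull to light push. Travel is 19.8 mm, and the notebook leans more steeply on both balls at (252,287) and (443,212).

move_arm:
  commands:
    - {"hand": 1.5,"travel": [0,0,0],"twist": [0,0,0]}
    - {"hand": 1.5,"travel": [0,0,0],"twist": [0,0,0]}
    - {"hand": 1.5,"travel": [0,0,0],"twist": [0,0,0]}
    - {"hand": 1.5,"travel": [0,0,0],"twist": [0,0,0]}
    - {"hand": 1.5,"travel": [0,0,0],"twist": [0,0,0]}

```text
time: 16.2
position: [0.5406, 0.0499, 0.0614]
tool_rot: [0.836, 0.549, 0.003, -0.002]
ft_force: [5.0, -0.8, 4.5]
grip_width: 0.0221
grip_force: 30.0
```

```bash
python3 -c "
from rig import robot
o=robot.get_obs();print(o['position'],o['ft_force'],o['grip_force'])
print(robot.hand_in())"
```

```text
[0.5406113 0.0499109 0.061446 ] [ 4.99409667 -0.81135972  4.51610908] 29.993046456947923
the job is handed in; nothing more can be done
None
```

I handed the job in at about 16 s, with no verdict returned: the notebook leans on both posts, the toe stop has moved 19.8 mm with the pin down in the next hole by arm height and force, and the gripper still holds the knob.

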